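# Snap in a filter cartridge and tug-test it

## Task

Take the square white filter cartridge from the parts tray and push it, foot down, into the snap dock on top of the degasser, gently (well under 40 N), until both catches click over its foot and it is fully home. Then verify that it is retained: pull it straight up with a steady 10 N, give or take 2 or 3, for two full seconds, and never with more than 18 N; then let go of it, leaving it latched fully home in the dock. Leave the spent filter, the bottle and the spanner where they are.

Things in the scene. Friction and masses are not known exactly. Their poses are not given: they have to be found in the camera images.
- cartridge_center (a point): white square filter cartridge, 74 mm tall, 80 g, standing loose in the tray; its centre, 37 mm above its underside; z up, x along its wider side. x by y, from the underside up: lead foot 20x17 mm to 3 mm; barb 24x20 to 10; groove 14x20 to 25; neck 24x20 to 32; collar 36x30 to 37; grip body 30x22 to 74 (grasp there). A half turn about z makes no difference
- dock_floor (a point): centre of the floor of the grey dock's well, where the cartridge's underside rests when fully home, 68 mm above the bench. z up; the dock's x goes with the cartridge's x (either way round). The well is 27 mm in x, 23 mm in y, 22 mm deep; above it a steep lead-in funnel up to 30 mm above the floor widens each side by 4.5 mm
- degasser: the white degasser unit 200 x 160 x 60 mm with the grey dock on its lid, fixed; origin at the centre of its underside, axes parallel to the dock's
- clip: steel clip: sprung catches at the dock's +x and -x sides that hook over the barb. Pushing in spreads them (about 5 to 15 N), then they snap in; a pull cannot open them. A latched cartridge has 1.5 to 7 mm of play upward, different each time and not measured; beyond it the clip gives about 1 mm per 20 N and springs back. Origin (fixed) 3 mm below the dock floor point
- tray: aluminium parts tray, 120 x 220 mm, fixed, walls 16 mm high and 4 mm thick, floor 4 mm thick; origin at the centre of its underside. The cartridge stands in its -y half, the spent filter in its +y half
- spent_filter_center (a point): bystander: round steel spent filter, 26 mm diameter, 46 mm tall, loose, upright in the tray; this is its centre
- bottle_center (a point): bystander: amber bottle, 60 mm diameter, 130 mm tall, loose on the bench; this is its centre
- spanner: bystander: steel spanner 140 mm long lying on the bench, loose; origin at the middle of its underside
There are look-alikes about, which are no part of the job. Of the things like the part that bears cartridge_center, leave any that is red or yellow; of the rest the smaller one is meant.

How it is judged:
On the way, in this order (a step that is already met when the one before it is completed fails the run):
1. the cartridge is pushed fully home: its underside within 1.2 mm of the dock floor, upright, in line with the dock (z of cartridge_center in the frame of dock_floor below 0.0382 m and horizontal distance between cartridge_center and dock_floor below 0.004 m and angle between cartridge_center's own z axis and vertical below 0.1 rad and angle between the x axis of cartridge_center and the x axis of dock_floor, either way round below 0.15 rad), for 0.1 s.
2. the tug test: the latched cartridge pulls up on the clip with 7 to 13.5 N for 1.2 s (contact force between cartridge and clip between 7 and 13.5 N and z of cartridge_center in the frame of dock_floor between 0.0385 and 0.047 m), for 1.2 s.
At the end, for the whole second after the job is handed in: The cartridge sits latched in the dock, its underside within 2.2 mm of the dock floor and within 4 mm of its centre, tilted less than 0.1 rad, in line with the dock within 0.15 rad, released and at rest (z of cartridge_center in the frame of dock_floor below 0.0392 m and horizontal distance between cartridge_center and dock_floor below 0.004 m and angle between cartridge_center's own z axis and vertical below 0.1 rad and angle between the x axis of cartridge_center and the x axis of dock_floor, either way round below 0.15 rad and contact force between the fingers and cartridge below 0.1 N and linear speed of cartridge below 0.02 m/s); the robot touches nothing.
It fails at once if the cartridge is pressed on the degasser, its dock or its clip with more than 40 N (contact force between cartridge and degasser above 40 N).
It fails at once if the latched cartridge is pulled up on the clip with more than 18 N (contact force between cartridge and clip above 18 N and z of cartridge_center in the frame of dock_floor between 0.0385 and 0.047 m).
It fails at once if the spent filter, the bottle or the spanner is moved more than 20 mm (distance of any of spent_filter_center, bottle_center, spanner from where it was at the start of the episode above 0.02 m).
It also fails if it takes over 69 s, if anything falls off the work surface, if the arm or the gripper's body presses on something with over 40 N, if the wrist force passes 120 N, or if a joint passes its speed limit or range.

## Robot

A 6-joint arm with a two-finger parallel gripper is mounted at the origin on the work surface. World frame = base frame: x ahead of the robot, y to its left, z up, the work surface at z = 0. Lengths are in m, angles in rad, forces in N, time in s.
With the tool pointing down it reaches from about 0.2 to 0.875 m from the base axis. Payload 3.4 kg.
Tool frame: the origin (TCP) lies between the finger pads; the fingertips stand 25 mm ahead of it and the grasp point (between the pads) lies 6 mm ahead of it (r.nose_length is the z of the fingertips in the tool frame, in m); z points along the fingers, y is the line along which they close (so a half turn about z gives the same grasp; the last joint's range is limited). The gripper opens to 94 mm and grips with 3 to 60 N. Pads are 16 mm wide; open, the fingers measure 119 mm over their backs; the gripper's body (75 mm by 177 mm) begins 78 mm behind the grasp point.
Start: joints at [1.164, 0.276, 1.505, -0, 1.361, -0.121], TCP at [0.162, 0.552, 0.23] pointing down, gripper open.
Joint ranges: [-2.89, 2.89], [-0.75, 2.08], [0.22, 2.7], [-1.18, 4.32], [0.11, 2.71], [-2.7, 2.7]. Speed limits (rad/s): [2.57, 2.57, 3.14, 3.14, 3.14, 3.14].

## Interface

Orientations are given as a unit quaternion [w, x, y, z].
In Python, from plant import r, gripper_to, inverse_kinematics, vision, models, telemetry gives the robot as it stands. Calls block until the motion is done:
- r.move_to(position, orientation): joint-space move of the TCP to a pose.
- r.move_l(position, rot=None, vel=0.15, guard=None): straight line of the TCP; rot=None keeps the orientation; vel is the mean speed in m/s. With guard (N) it stops when the force on the tool has changed by that much, and returns True; else False.
- r.movej(angles): joint-space move.
- gripper_to(opening, f_grip=None): finger opening in m; f_grip is the grip in N (None keeps the last); returns when the fingers have stopped.
- r.hold(seconds).
- inverse_kinematics(position, orientation): joint angles nearest the present ones, or None.
- vision.snapshot(name): name is "scene" or "top" or "wrist"; returns the picture (400x640x3 uint8, red, green, blue); there is no depth.
- vision.get_calibration(name): a dict with "fx", "fy", "cx", "cy" (pixels), "position" and "orientation" of the camera in the world. Camera axes: x right, y down, z forward; pixel columns grow to the right and rows downward; lengths in m; the calibration is good to about 2 mm. A picture is of the moment at which its call begins: read the wrist's pose just before it. get_calibration takes no time and is no camera call; for the wrist camera it gives the pose at the moment of the call.
A pose or a line that the arm cannot do raises r.PlanningError and nothing moves.
- r.sign_off(): hands the job in; it is judged then, once.
Trained networks look in the newest picture that a camera, given by its name, has taken for a name from the list of things; names that differ only in an ending like _2 or _b are one class to them, and where a whole thing is asked for, a point or a joint stands for the part that bears it (a point fixed in the world has none). Each returns a list of dicts, best first, with "score" (0 to 1); they miss things now and then, are a little off and sometimes report something else, mostly with a low value. They report only what shows in the picture. A call takes as long as a camera call. They do not tell look-alikes from the thing itself.
- models.boxes_of(thing, camera): "at" ([x, y, z] in m, in world coordinates, good to about 4 mm: the middle of the surface that is visible of it).
- models.regions_of(thing, camera): "pixels" (400x640 bool, what is visible of it).
- models.mark_of(thing, camera): "at" ([x, y, z] in m, in world coordinates, good to about 4 mm: a listed point, or the origin of a listed thing).
Readings, each from a call of its own:
- telemetry.current_t(): time.
- telemetry.current_joints(): joint angles.
- telemetry.current_dq(): joint speeds.
- telemetry.current_joint_efforts(): joint torques, N m.
- telemetry.current_ee_pos(): TCP position.
- telemetry.current_tool_rot(): TCP orientation.
- telemetry.current_wrist_force(): force on the tool from outside, world axes, zero at the start.
- telemetry.current_torque(): the same for the moment, N m.
- telemetry.current_opening(): finger opening in m.
- telemetry.current_finger_force(): force on a finger pad.
Only numpy, scipy, OpenCV 4.12 (cv2) and the standard library are available. Lean on these libraries where they do the work, as an engineer would, in place of code of your own. Each camera call takes 0.05 s, during which the arm holds its last target. There are 200 camera calls.

## Working session

There is one attempt and no reset: what is moved stays moved. The work goes in short steps, each a Python script; the robot and the scene stay as the last script left them, time stands still between calls to the robot, and variables do not carry over. Pictures are saved under pics/ and viewed, at most 10 in all, crops included, and the job is handed in when it is done.

```bash
mkdir -p pics; ls; python3 - <<'E'
from plant import r, vision, models, telemetry
import cv2, numpy as np
ims=[vision.snapshot(n) for n in ("scene","top")]
for n,i in zip(("scene","top"),ims): cv2.imwrite(f"pics/{n}0.png",i[:,:,::-1])
for cam in ("top","scene"):
  for t in ("cartridge_center","dock_floor","degasser","tray","spent_filter_center","bottle_center","spanner"):
    print(cam,t,[(np.round(d["at"],3).tolist(),round(d["score"],2)) for d in models.mark_of(t,cam)])
c=vision.get_calibration("top");print(c)
print(telemetry.current_t(), telemetry.current_tool_rot(), r.nose_length)
E
```

```text
pics
top cartridge_center [([0.419, -0.324, 0.045], 0.93), ([0.387, -0.237, 0.045], 0.88), ([0.514, -0.424, 0.038], 0.77), ([0.543, -0.29, 0.039], 0.6)]
top dock_floor [([0.54, 0.186, 0.067], 0.97)]
top degasser [([0.544, 0.179, -0.002], 0.9)]
top tray [([0.569, -0.24, -0.001], 0.75)]
top spent_filter_center [([0.563, -0.172, 0.028], 0.69)]
top bottle_center [([0.774, 0.032, 0.065], 0.87)]
top spanner [([0.479, 0.002, 0.001], 0.58)]
scene cartridge_center [([0.544, -0.292, 0.036], 0.95), ([0.388, -0.23, 0.05], 0.85), ([0.515, -0.421, 0.037], 0.79)]
scene dock_floor [([0.544, 0.186, 0.071], 0.55)]
scene degasser [([0.538, 0.185, 0.0], 0.83)]
scene tray [([0.567, -0.24, 0.003], 0.65)]
scene spent_filter_center [([0.567, -0.17, 0.027], 0.66), ([0.54, -0.296, 0.041], 0.5)]
scene bottle_center [([0.777, 0.034, 0.064], 0.79)]
scene spanner [([0.479, 0.003, -0.002], 0.58)]
{'fx': 486.81874132892125, 'fy': 486.81874132892125, 'cx': 315.80136360725123, 'cy': 189.2000800721498, 'position': array([ 0.42820631, -0.08769211,  1.0642638 ]), 'orientation': array([ 0.05520071, -0.70189473,  0.70802016, -0.05480986])}
0.8 [1.94232990e-05 1.42404661e-01 9.89808522e-01 5.47014425e-05] 0.025
```

View pics/top0.png

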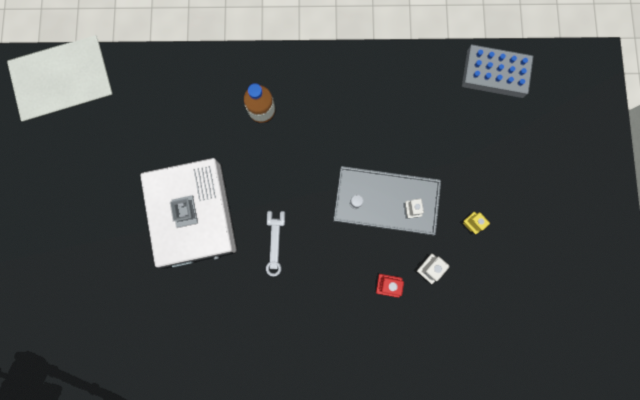

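View pics/scene0.png

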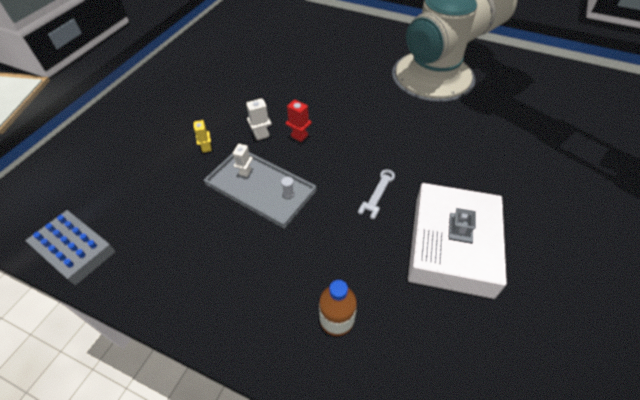

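The small white cartridge is in the tray's right half at about (414,208) in the top view. The dock is on the degasser at (183,211). The larger white look-alike at (433,268) and the red and yellow ones stay where they are. Next I'll take close looks with the wrist camera, dock first because the arm is already near it.

```bash
cat > h.py <<'E'
import numpy as np, cv2, pickle
from scipy.spatial.transform import Rotation as Ro
from plant import r, gripper_to, inverse_kinematics, vision, models, telemetry
def down(yaw):
    q=(Ro.from_euler('z',yaw)*Ro.from_euler('x',np.pi)).as_quat(); return [q[3],q[0],q[1],q[2]]
def rot(q): return Ro.from_quat([q[1],q[2],q[3],q[0]]).as_matrix()
def proj(P,c):
    p=(np.asarray(P)-c["position"])@rot(c["orientation"])
    return np.c_[c["fx"]*p[:,0]/p[:,2]+c["cx"],c["fy"]*p[:,1]/p[:,2]+c["cy"]]
def look(xy,z,yaw,name):
    """place the wrist camera so that it looks straight at xy from tool height z"""
    c=vision.get_calibration("wrist"); R=rot(telemetry.current_tool_rot())
    off=R.T@(c["position"]-telemetry.current_ee_pos()); ax=R.T@rot(c["orientation"])[:,2]
    Rn=rot(down(yaw)); o=Rn@off; a=Rn@ax
    t=(z+o[2]-0.07)/-a[2]; p=np.array([xy[0],xy[1],0])-o-a*t
    r.move_to([p[0],p[1],z],down(yaw)); r.hold(0.3)
    c=vision.get_calibration("wrist"); im=vision.snapshot("wrist")
    cv2.imwrite(f"pics/{name}.png",im[:,:,::-1]); pickle.dump(c,open(f"{name}.pkl","wb"))
    return c,im
E
python3 - <<'E'
from h import *
c=vision.get_calibration("wrist");R=rot(telemetry.current_tool_rot())
print(R.T@(c["position"]-telemetry.current_ee_pos()),R.T@rot(c["orientation"])[:,2],c["fx"])
c,im=look((0.541,0.186),0.25,0,"dock1")
print(models.mark_of("dock_floor","wrist"),models.mark_of("degasser","wrist"),models.mark_of("clip","wrist"))
g=models.regions_of("degasser","wrist")
print(telemetry.current_t(),telemetry.current_ee_pos(),c["position"])
c,im=look((0.543,-0.291),0.25,0,"cart1")
print(models.mark_of("cartridge_center","wrist"))
g=models.regions_of("cartridge_center","wrist")
pickle.dump(g,open("cartreg.pkl","wb"))
print(telemetry.current_t(),telemetry.current_ee_pos(),c["position"])
E
```

```text
[ 0.06790359  0.00052039 -0.15433016] [-0.2390846  -0.00097121  0.97099826] 355.43429752467307
[{'at': [0.5429, 0.186, 0.0676], 'score': 0.81}] [{'at': [0.5462, 0.1849, -0.0009], 'score': 0.77}] [{'at': [0.541, 0.1835, 0.067], 'score': 0.68}]
3.2917 [0.55539971 0.18625545 0.25000304] [0.62608297 0.1868341  0.4043388 ]
[{'at': [0.5109, -0.4228, 0.0359], 'score': 0.94}, {'at': [0.5475, -0.2922, 0.0384], 'score': 0.91}, {'at': [0.4218, -0.3278, 0.0468], 'score': 0.84}]
5.4833 [ 0.55539111 -0.29048536  0.24999937] [ 0.62640254 -0.28990981  0.4044092 ]
```

View pics/dock1.png

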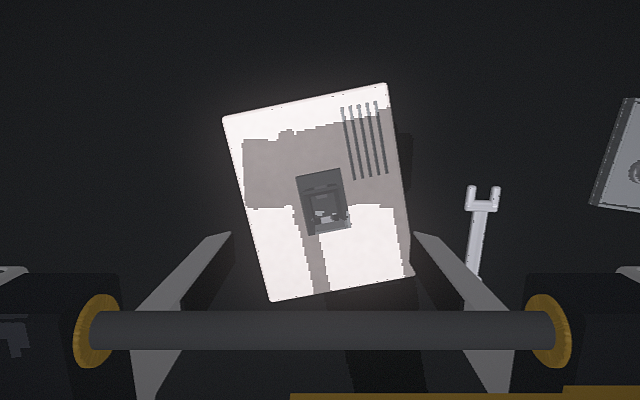

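View pics/cart1.png

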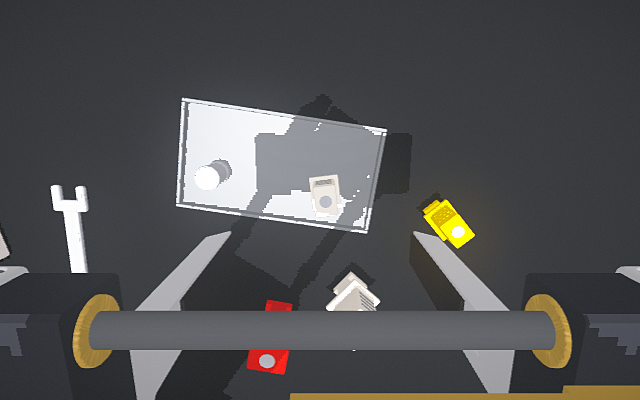

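The dock view shows the lid corners at about (223,118), (387,83), (414,275) and (271,301), with the well at about (325,205). In the cartridge view it stands at about (325,195), turned slightly. I'll fit yaw and position by projecting the known shapes.

```bash
cat > fit.py <<'E'
from h import *
from scipy.optimize import minimize
def boxes_mask(c,x,y,yaw,bx,z0,s=2):
    m=np.zeros((400*s,640*s),np.uint8); R=Ro.from_euler('z',yaw).as_matrix()
    for (lx,ly,a,b) in bx:
        P=np.array([[i*lx/2,j*ly/2,k] for i in(-1,1) for j in(-1,1) for k in(a,b)])@R.T+[x,y,z0]
        h=cv2.convexHull((proj(P,c)*s+s/2).astype(np.float32)); cv2.fillConvexPoly(m,np.round(h*16).astype(np.int32),1,shift=4)
    return m
CART=[(.020,.017,0,.003),(.024,.020,.003,.010),(.014,.020,.010,.025),(.024,.020,.025,.032),(.036,.030,.032,.037),(.030,.022,.037,.074)]
def fit(c,mask,x0,bx,z0,s=2):
    M=cv2.resize(mask.astype(np.uint8),None,fx=s,fy=s,interpolation=cv2.INTER_NEAREST)
    f=lambda p:-(lambda A:(A&M).sum()/max(1,(A|M).sum()))(boxes_mask(c,p[0],p[1],p[2],bx,z0,s))
    best=None
    for w in np.arange(-1.5,1.6,.25):
        o=minimize(f,[x0[0],x0[1],w],method="Nelder-Mead",options=dict(initial_simplex=np.array([x0[0],x0[1],w])+np.array([[0,0,0],[.006,0,0],[0,.006,0],[0,0,.2]]),maxiter=120))
        if best is None or o.fun<best.fun: best=o
    return best.x,best.fun
E
python3 - <<'E'
from fit import *
c=pickle.load(open("cart1.pkl","rb"))
g=pickle.load(open("cartreg.pkl","rb"))
q=proj([[.545,-.291,.05]],c)[0]
for d in g:
    ys,xs=np.nonzero(d["pixels"]); print(d["score"],xs.mean(),ys.mean(),len(xs))
m=min(g,key=lambda d:np.hypot(*(np.argwhere(d["pixels"]).mean(0)[::-1]-q)))["pixels"]
print("cart",fit(c,m,(.545,-.291),CART,.004))
c=pickle.load(open("dock1.pkl","rb")); im=cv2.imread("pics/dock1.png")
L=np.array([[223,118],[387,83],[414,275],[271,301]],float)
from scipy.optimize import least_squares
def f(p):
    R=Ro.from_euler('z',p[2]).as_matrix()
    return (proj(np.array([[.1,.08,.06],[.1,-.08,.06],[-.1,-.08,.06],[-.1,.08,.06]])@R.T+[p[0],p[1],0],c)-L).ravel()
o=least_squares(f,[.541,.183,.15]);print("degasser",o.x,o.fun.round(1))
x,y,w=.542,.186,o.x[2]
R=Ro.from_euler('z',w).as_matrix()
s=8;x0,y0=280,155
cr=cv2.resize(im[y0:y0+75,x0:x0+95],None,fx=s,fy=s,interpolation=cv2.INTER_CUBIC)
for hx,hy,z,col in((.0135,.0115,.068,(0,0,255)),(.018,.016,.098,(0,255,0))):
    P=proj(np.array([[hx,hy,z],[hx,-hy,z],[-hx,-hy,z],[-hx,hy,z]])@R.T+[x,y,0],c)
    cv2.polylines(cr,[np.int32((P-[x0,y0]+.5)*s)],True,col,1)
cv2.imwrite("pics/dockcrop.png",cr)
E
```

```text
0.9 352.194401244168 295.66951788491446 1286
0.75 446.9477786438036 222.62899454403743 1283
0.69 324.77241379310345 194.45689655172413 1160
0.66 269.2458587619878 348.13426329555364 1147
cart (array([ 0.54741201, -0.29304103,  0.10858445]), np.float64(-0.9641659681475272))
degasser [0.54176403 0.18396947 0.19822162] [-2.7 -1.8  1.5 -1.8  3.1  2.2 -1.8  3. ]
```

View pics/dockcrop.png

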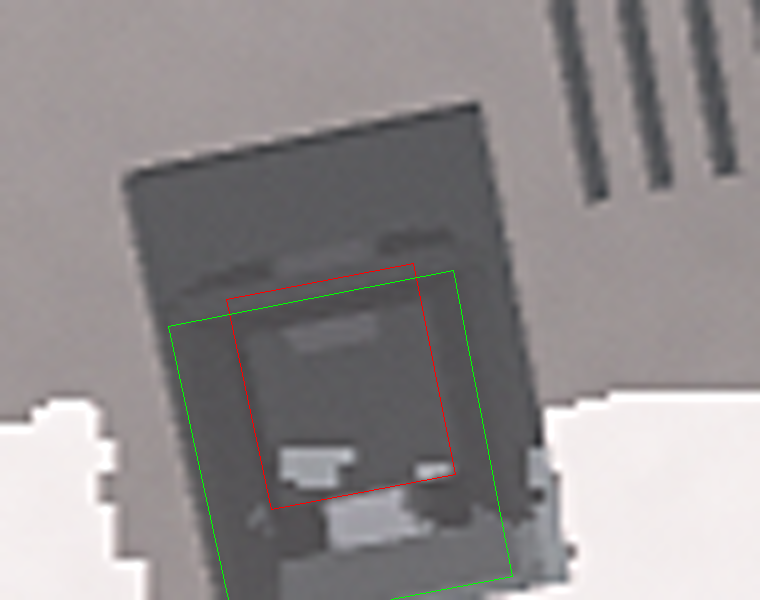

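```bash
python3 - <<'E'
from h import *
x,y,w=.5468,-.2925,.109
gripper_to(.094,5)
r.move_to([x,y,.15],down(w+np.pi/2 if 0 else w-np.pi/2)); r.move_l([x,y,.069],vel=.1)
print("x-grip",gripper_to(.0,5),telemetry.current_opening(),telemetry.current_wrist_force()); gripper_to(.094)
r.move_l([x,y,.12],vel=.2); r.move_to([x,y,.12],down(w)); r.move_l([x,y,.069],vel=.1)
gripper_to(0,45); print(telemetry.current_opening(),telemetry.current_finger_force(),telemetry.current_wrist_force())
r.move_l([x,y,.20],vel=.15); r.hold(.2)
print(telemetry.current_opening(),telemetry.current_wrist_force(),telemetry.current_joints(),telemetry.current_t())
w=.2; R=Ro.from_euler('z',w).as_matrix()
c,im=look((.542,.186),.23,w,"dock2")
print([d for d in models.mark_of("dock_floor","wrist")],telemetry.current_ee_pos(),telemetry.current_t())
E
```

```text
x-grip False 0.02986096300876501 [-0.00902587  1.04198757 -0.5210189 ]
0.02169119093284558 44.999871253967285 [-0.02943275 -0.67421672  0.89524986]
0.02184429577495087 [ 0.05667582  0.0808672  -0.80936641] [-6.03367824e-01  3.61869453e-01  1.45588211e+00  6.17843134e-06
  1.32591656e+00  8.58439845e-01] 14.8333
[{'at': [0.5422, 0.1832, 0.0693], 'score': 0.96}] [0.54923063 0.18743468 0.22995119] 16.9833
```

View pics/dock2.png

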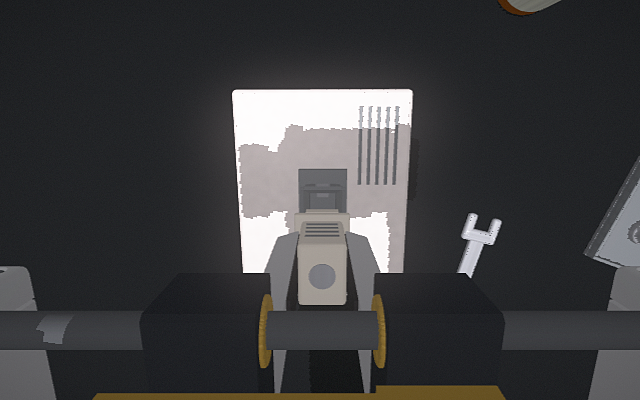

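The cartridge is held upright, and the dock (298-347, 169-213) is square with the image, so a yaw of 0.2 is right. I'll compare an overlay with the dock features.

```bash
python3 - <<'E'
from h import *
c=pickle.load(open("dock2.pkl","rb")); im=cv2.imread("pics/dock2.png")
R=Ro.from_euler('z',.2).as_matrix();s=9;x0,y0=285,155
cr=cv2.resize(im[y0:y0+65,x0:x0+75],None,fx=s,fy=s,interpolation=cv2.INTER_CUBIC)
cr=cv2.convertScaleAbs(cr,alpha=1.6)
for hx,hy,z,col in((.0135,.0115,.068,(0,0,255)),(.0135,.0115,.09,(255,128,0)),(.018,.016,.098,(0,255,0))):
    P=proj(np.array([[hx,hy,z],[hx,-hy,z],[-hx,-hy,z],[-hx,hy,z]])@R.T+[.542,.1855,0],c)
    cv2.polylines(cr,[np.int32((P-[x0,y0]+.5)*s)],True,col,1)
    print(z,P.round(1).tolist())
cv2.imwrite("pics/dockcrop2.png",cr)
E
```

```text
0.068 [[308.8, 187.7], [334.1, 187.7], [333.9, 216.3], [309.1, 216.3]]
0.09 [[307.9, 193.0], [335.0, 193.0], [334.8, 223.4], [308.2, 223.4]]
0.098 [[302.0, 189.7], [340.9, 189.7], [340.4, 231.3], [302.6, 231.3]]
```

View pics/dockcrop2.png

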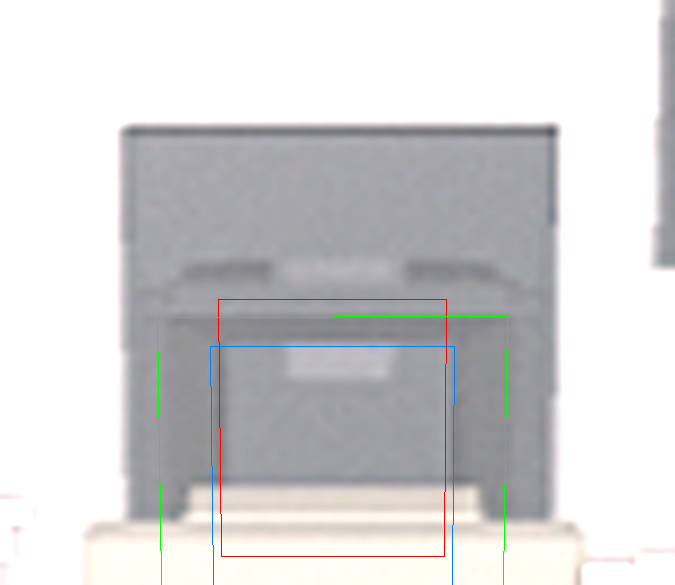

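```bash
python3 - <<'E'
from h import *
c=pickle.load(open("dock2.pkl","rb")); t=np.array([.54923063,.18743468,.22995119]);R=Ro.from_euler('z',.2).as_matrix()
for n,hx,hy,z in(("collar top",.018,.015,-.028),("collar bottom",.018,.015,-.033),("neck",.012,.010,-.033),("barb bottom",.012,.01,-.062),("body top",.015,.011,.009)):
    P=proj(np.array([[hx,hy,z],[hx,-hy,z],[-hx,-hy,z],[-hx,hy,z]])@R.T+t,c)
    print(n,P.round(1).tolist(), ((P+.5-[285,155])*9).round()[:2].tolist())
E
```

```text
collar top [[292.4, 216.3], [348.7, 216.2], [347.5, 278.2], [293.8, 278.3]] [[71.0, 556.0], [577.0, 556.0]]
collar bottom [[293.2, 213.7], [348.0, 213.7], [346.9, 274.3], [294.4, 274.4]] [[78.0, 533.0], [571.0, 533.0]]
neck [[302.5, 224.2], [338.7, 224.2], [338.3, 264.6], [303.0, 264.6]] [[162.0, 627.0], [488.0, 627.0]]
barb bottom [[304.8, 210.4], [336.6, 210.3], [336.2, 246.2], [305.3, 246.2]] [[183.0, 503.0], [469.0, 503.0]]
body top [[295.0, 246.7], [345.6, 246.6], [344.6, 308.6], [296.2, 308.7]] [[95.0, 830.0], [550.0, 829.0]]
```

```bash
python3 - <<'E'
from h import *
x,y=.5413,.1853
T=lambda:np.r_[telemetry.current_ee_pos(),telemetry.current_wrist_force(),telemetry.current_torque()].round(4).tolist()
r.move_to([x,y,.175],down(.2)); r.hold(.3); print(T())
for z in (.160,.152,.144,.138):
    g=r.move_l([x,y,z],vel=.02,guard=4); print(g,T(),telemetry.current_opening(),telemetry.current_t())
    if g: break
E
```

```text
[0.5425, 0.1856, 0.1766, 0.0804, 0.5512, -0.8357, -0.0282, 0.1425, -0.0359]
False [0.5414, 0.1853, 0.1601, 0.5725, -0.6357, -1.3199, -0.0056, 0.0894, 0.0506] 0.021706530710111506 18.5167
False [0.5412, 0.1853, 0.1518, 0.761, 0.1859, -0.7155, 0.0334, 0.1259, 0.0072] 0.02174786894716487 19.0667
True [0.5411, 0.1853, 0.1489, -0.0632, -0.0559, 0.131, -0.0174, 0.1576, -0.0128] 0.021763364080930717 19.3417
```

Now inside the well with no side force, and the resistance is the catches. I'll push on with a 22 N guard.

```bash
python3 - <<'E'
from h import *
x,y=.5413,.1853
T=lambda:np.r_[telemetry.current_ee_pos(),telemetry.current_wrist_force(),telemetry.current_torque()].round(4).tolist()
for z in np.arange(.147,.1255,-.002):
    g=r.move_l([x,y,z],vel=.02,guard=22); print(g,T(),round(telemetry.current_opening(),5),telemetry.current_t())
    if g or telemetry.current_wrist_force()[2]>18: break
E
```

```text
False [0.5416, 0.1854, 0.1474, -0.5518, -0.3117, 3.1116, -0.0308, 0.218, -0.0597] 0.02165 19.5917
False [0.5411, 0.1852, 0.1447, -0.6192, -0.3939, 0.4052, -0.0358, 0.0752, 0.0688] 0.02126 19.8417
False [0.541, 0.1852, 0.1423, 0.9829, 0.4689, -0.8446, -0.0464, 0.0665, -0.0] 0.02156 20.0917
False [0.541, 0.1852, 0.1405, 0.1783, 0.3212, -1.3158, -0.0225, 0.0319, -0.0331] 0.02199 20.3417
False [0.5411, 0.1853, 0.1387, 0.2043, 0.5699, -1.4337, -0.0518, 0.1235, -0.0434] 0.0217 20.5917
False [0.5411, 0.1853, 0.1368, -0.6107, -0.2947, -0.3323, -0.0588, 0.1802, 0.0201] 0.02153 20.8417
False [0.5412, 0.1852, 0.1348, 0.3143, 0.3421, -1.2112, -0.029, 0.1641, -0.012] 0.02194 21.0917
False [0.5413, 0.1853, 0.1329, 0.8169, -0.2659, -0.5395, -0.0473, 0.0672, 0.0167] 0.02195 21.3417
False [0.5413, 0.1853, 0.1329, -3.3864, 0.2419, 9.3701, -0.1592, 0.7511, -0.0228] 0.02168 21.5917
False [0.5413, 0.1853, 0.1329, -4.9304, -1.2132, 19.4462, -0.3954, 1.3948, 0.0131] 0.02165 21.8417
```

Fully home: the TCP stopped at 0.1329, against 0.133 expected. Next I'll relax and do the tug test with force feedback.

```bash
python3 - <<'E'
from h import *
x,y=.5413,.1853
def F(n=4):
    a=[]
    for _ in range(n): a.append(telemetry.current_wrist_force()[2]); r.hold(.03)
    return np.mean(a)
r.move_l([x,y,.1330],vel=.02); r.hold(.2); print("rest",F(),telemetry.current_ee_pos()[2])
z=.1330
while z<.146:
    z+=.0005; r.move_l([x,y,z],vel=.01); f=F(3)
    print(round(z,4),telemetry.current_ee_pos()[2].round(4),f.round(2),round(telemetry.current_t(),2))
    if f<-9.8: break
if f<-9.8:
    for i in range(22):
        f=F(4)
        if f<-12.3: z-=.0003; r.move_l([x,y,z],vel=.01)
        elif f>-9.3: z+=.0003; r.move_l([x,y,z],vel=.01)
        print(f.round(1),end=" ")
    print(z,telemetry.current_ee_pos(),telemetry.current_wrist_force(),telemetry.current_opening(),telemetry.current_t())
E
```

```text
rest 2.1235251693734516 0.13290705983919734
0.1335 0.1331 -0.94 22.88
0.134 0.134 -0.66 23.23
0.1345 0.1345 -0.97 23.57
0.135 0.135 -0.45 23.93
0.1355 0.1355 -0.86 24.27
0.136 0.136 -0.49 24.62
0.1365 0.1365 -0.62 24.98
0.137 0.1369 -0.98 25.32
0.1375 0.1371 -4.14 25.68
0.138 0.1374 -8.49 26.02
0.1385 0.1378 -13.5 26.38
-14.6 -15.8 -15.6 -13.5 -10.5 -10.5 -9.3 -9.0 -10.2 -10.2 -10.1 -10.2 -10.4 -10.4 -10.1 -10.6 -11.0 -10.3 -10.7 -10.9 -10.9 -10.9 0.13760000000000003 [0.54125256 0.18528634 0.1375891 ] [ -0.22047837  -0.04158997 -11.64240728] 0.02160263468705543 30.5583
```

The pull held at about 9.2-11 N wrist force (about 8.5-10 N on the clip) for over 2 s. It now goes back down home, then release and withdraw.

```bash
python3 - <<'E'
from h import *
x,y=.5413,.1853
print(r.move_l([x,y,.1322],vel=.01,guard=16)); r.hold(.2); print(telemetry.current_ee_pos(),telemetry.current_wrist_force())
r.move_l([x,y,.1329],vel=.01); r.hold(.2); print(telemetry.current_ee_pos()[2],telemetry.current_wrist_force())
gripper_to(.094); r.move_l([x,y,.23],vel=.12); r.hold(.3)
c,im=look((.542,.186),.26,.2,"end")
cv2.imwrite("pics/endcrop.png",cv2.resize(im[70:320,200:450,::-1],None,fx=2,fy=2))
print([(d["at"],d["score"]) for d in models.mark_of("cartridge_center","wrist")],telemetry.current_opening(),telemetry.current_wrist_force(),telemetry.current_t())
E
```

```text
False
[0.54235569 0.18551452 0.13290726] [0.55357938 0.95222211 2.13781063]
0.132896746467665 [-0.11955115  0.31278877  1.56019694]
[([0.5408, 0.1877, 0.1033], 0.82)] 0.09393771262971581 [ 0.39981698  0.24806909 -0.52526335] 35.0083
```

View pics/endcrop.png

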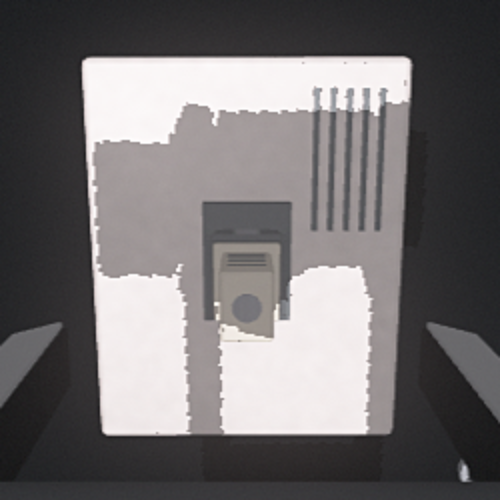

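The cartridge stands square in the dock (crop about (245,290)), at the home height, and the gripper is clear of it. Handing in.

```bash
python3 -c "
from plant import r
print(r.sign_off())"
```

```text
the job is handed in; nothing more can be done
None
```

The cartridge is latched fully home and released, and the job is handed in with no verdict shown; the tug held about 10 N for two seconds, after a brief rise to about 15 N on the clip at the start, and the spent filter, bottle and spanner were not touched.

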